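# Close up the beam enclosure and reset its interlock

### The arm

A 7-joint arm with a two-finger parallel gripper is mounted at the origin on the work surface. World frame = base frame: x ahead of the robot, y to its left, z up, the work surface at z = 0. Lengths are in m, angles in rad, forces in N, time in s.
With the tool pointing down it reaches from about 0.425 to 0.875 m from the base axis. Payload 4.7 kg.
Tool frame: the origin (TCP) lies on the front face of the gripper's body, between the roots of the fingers; the fingertips stand 70 mm ahead of it and the grasp point (between the pads) lies 51 mm ahead of it; z points along the fingers, y is the line along which they close (so a half turn about z gives the same grasp; the last joint's range is limited). The gripper opens to 87 mm and grips with 3 to 60 N. Pads are 19 mm wide; open, the fingers measure 117 mm over their backs; the gripper's body (75 mm by 190 mm) begins 51 mm behind the grasp point.
Start: joints at [-1.093, 0.321, -0.07, 1.45, 0.023, 1.371, -0.057], TCP at [0.291, 0.581, 0.292] pointing down, gripper open.
Joint ranges: [-2.86, 2.86], [-0.3, 2.09], [-1.38, 1.24], [0.06, 2.45], [-1.56, 4.7], [0.09, 2.05], [-2.69, 2.69]. Speed limits (rad/s): [2.57, 2.57, 3.14, 3.14, 3.14, 3.14, 3.14].

### API

Orientations are given as a unit quaternion [x, y, z, w].
In Python, from station import bot gives the robot as it stands.
- The arm moves only by the tool arm_command, never from a script. Its argument "moves" is a list of rows, each an object of numbers: "fingers": the finger opening in mm, from 0 to 87; "dx", "dy", "dz": the shift along the tool's x, y, z in mm; "ax", "ay", "az": the turn, a rotation vector about the tool's x, y, z in degrees. A call has 1 to 10 rows; each row is the pose to reach, as a shift and turn from the pose commanded when the call began, along the tool's axes at that moment; what a row does not reach only later rows make up. A row lasts 1/8 s, in which the tool goes at most 62.5 mm and 10.7 degrees, less where a joint would pass 70% of its speed; a pose out of reach is approached as far as the arm can. A call with a gripper value outside its range is refused whole. The fingers move at their own pace and stop on an object; "grip_force" is the grip in N (left out, the last holds). Time passes only in rows, so rows that repeat a pose let the fingers close. It gives the time, the measured TCP pose, the force, the opening and the grip force at its end, in the units of the state.
- bot.observe(): the state, without advancing time (a new reading comes with each control period).
- bot.snapshot(name): name is "scene" or "top" or "wrist"; returns the picture (384x512x3 uint8, blue, green, red); there is no depth.
- bot.camera_params(name): a dict with "camera_matrix" (3x3 intrinsics, pixels), "D" ([k1, k2, p1, p2, k3] as OpenCV has them; the pictures are not rectified), "R" (3x3) and "t" (3): a world point X has camera coordinates R X + t; the wrist camera has in their place "mount" (4x4, takes a point from camera to tool coordinates, whose origin is the TCP and whose axes are the flange's). Camera axes: x right, y down, z forward; pixel columns grow to the right and rows downward; lengths in m; the calibration is good to about 2 mm. A picture is of the moment at which its call begins: read the wrist's pose just before it. camera_params takes no time and is no camera call.
- bot.close_job(): hands the job in; it is judged then, once.
Trained networks look in the newest picture that a camera, given by its name, has taken for a name from the list of things; names that differ only in an ending like _2 or _b are one class to them, and where a whole thing is asked for, a point or a joint stands for the part that bears it (a point fixed in the world has none). Each returns a list of dicts, best first, with "conf" (0 to 1); they miss things now and then, are a little off and sometimes report something else, mostly with a low value. They report only what shows in the picture. A call takes as long as a camera call.
- bot.trace(camera, label): "pixels" (384x512 bool, what is visible of it) and "location" ([row, column] in pixels, amid what is visible of it).
- bot.tip_of(camera, label): "location" ([row, column] in pixels: a listed point, or the origin of a listed thing).
The state is a dict: "t": time; "q": joint angles; "joint_vel": joint speeds; "joint_efforts": joint torques, N m; "position": TCP position; "ee_rot": TCP orientation; "wrist_force": force on the tool from outside, world axes, zero at the start; "wrist_torque": the same for the moment, N m; "gripper_width": finger opening in m; "grasp_force": force on a finger pad.
Only numpy, scipy, OpenCV 4.12 (cv2) and the standard library are available. Lean on these libraries where they do the work, as an engineer would, in place of code of your own. Each camera call takes 0.05 s, during which the arm holds its last target. There are 200 camera calls.

### The job

Close up the black beam enclosure with the fingertips: push its blue-fronted filter drawer fully home and push its orange sliding cover fully shut, in either order. Only when both are shut, press the green interlock button fully down and let it come back up. Do not press the red button, and leave the loose things on the bench where they stand: nothing is to be picked up or pushed aside.

Things in the scene. Friction and masses are not known exactly. Their poses are not given: they have to be found in the camera images.
- enclosure: black beam enclosure bolted to the table, 150 (x) x 220 (y) x 85 mm high, origin at the centre of its underside; its -x side is the front with the drawer, its +y end is where the orange cover sticks out. It cannot move.
- drawer (a joint): how far the filter drawer stands out along the enclosure's -x, in m: 0 = fully home (front plate against the enclosure), 0.065 = limit. It slides with about 2 N of friction plus light damping (8 N per m/s), stays where it is left, and has a hard stop at 0.
- drawer_face (a point): centre of the outer face of the drawer's flat blue front plate (100 mm wide, 50 mm high, 12 mm thick, face centre 53 mm above the table, no handle); axes parallel to the enclosure's, so the face looks along this frame's -x. It moves with the drawer. Behind the plate is a closed aluminium cassette.
- cover (a joint): how far the orange sliding cover stands out along the enclosure's +y, in m: 0 = fully shut, 0.1 = limit. About 2 N of friction plus light damping (8 N per m/s), stays where it is left, hard stop at 0.
- cover_end (a point): centre of the outer face of the cover's turned-down end lip (120 mm along x, 30 mm high, 8 mm thick, face centre 78 mm above the table, its lower edge 63 mm and the cover's flat top 93 mm above the table); axes parallel to the enclosure's, so the face looks along this frame's +y. It moves with the cover.
- green (a joint): travel of the green button in m: 0 = up, 0.006 = fully down; a spring returns it; about 5 N presses it fully down.
- green_top (a point): centre of the green button's top face, 32 mm across, 62 mm above the table when up; it is pressed straight down. It stands on a grey fixed box 70 x 70 x 40 mm, in a black collar 44 mm across whose rim is 52 mm above the table.
- red (a joint): travel of the red button, same kind as the green one, 0 = up. Not to be pressed.
- red_top (a point): centre of the red button's top face, same size and height, on a yellow fixed box 70 x 70 x 40 mm; not to be pressed.
- fibre_reel: large fibre reel lying flat, red flanges 170 mm across, yellow winding, 72 mm high; origin at its underside; loose, to be left alone
- small_spool: small orange and white spool standing on its flange, 56 mm across, 38 mm high, beside the drawer's path; origin at its underside; loose, to be left alone
- lens_post: lens in a dark round ring on a short steel post with a 40 mm round foot, 69 mm high, near the cover's path; tips easily; origin at its underside; loose, to be left alone
- power_meter: grey hand-held meter with green screen, 120 x 75 x 30 mm, lying flat; origin at its underside; loose, to be left alone
- screwdriver: screwdriver with red handle lying on the table; origin at its underside; loose, to be left alone
- splitter: small dark steel box with brass ports, 60 x 45 x 20 mm; origin at its underside; loose, to be left alone
- pin_tray: yellow open tray, 90 x 60 x 20 mm, beside the drawer's path; origin at its underside; loose, to be left alone

How it is judged:
By the outcome, as a careful person would: the job done as asked, in the order asked, and still so for the second after the job is handed in, with the robot touching nothing.
It also fails if it takes over 59 s, if anything falls off the work surface, if the arm or the gripper's body presses on something with over 40 N, if the wrist force passes 120 N, or if a joint passes its speed limit or range.

## Working session

There is one attempt and no reset: what is moved stays moved. The work goes in short steps, Python scripts to look and compute and a tool call to move; the robot and the scene stay as the last step left them, time stands still between calls to the robot, and variables do not carry over. Pictures are saved under pics/ and viewed, at most 10 in all, crops included, and the job is handed in when it is done.

Besides the shell and the picture viewer there is one more tool, called by a JSON object that holds its "op" and its "data". arm_command: Moves the arm, as the interface text tells. Its arguments: {"type":"object","properties":{"moves":{"type":"array","items":{"type":"object","properties":{"fingers":{"type":"number"},"dx":{"type":"number"},"dy":{"type":"number"},"dz":{"type":"number"},"ax":{"type":"number"},"ay":{"type":"number"},"az":{"type":"number"}}}},"grip_force":{"type":"number"}},"required":["moves"]}

```bash
mkdir -p pics; cat > h.py <<'E'
import numpy as np, cv2
from station import bot
from scipy.spatial.transform import Rotation as Rot
def ray(cam,rc):
    c=bot.camera_params(cam)
    u=cv2.undistortPoints(np.array([[[rc[1],rc[0]]]],float),np.array(c["camera_matrix"]),np.array(c["D"]))[0,0]
    d=np.array([u[0],u[1],1.]);R=np.array(c["R"]);t=np.array(c["t"])
    return -R.T@t, R.T@d
def at_z(cam,rc,z):
    o,d=ray(cam,rc); return o+d*(z-o[2])/d[2]
E
python3 - <<'E'
from h import *
s=bot.observe();print(s["t"],s["position"],s["ee_rot"],s["wrist_force"])
for c in("scene","top"): cv2.imwrite(f"pics/{c}0.png",bot.snapshot(c))
Z=dict(drawer_face=.053,cover_end=.078,green_top=.062,red_top=.062,enclosure=0,small_spool=0,lens_post=0,pin_tray=0,fibre_reel=0,splitter=0)
for l,z in Z.items():
  for c in("top","scene"):
    for r in bot.tip_of(c,l)[:2]:
        print(l,c,round(r["conf"],2),np.round(r["location"],1),np.round(at_z(c,r["location"],z),3))
E
```

```text
0.0 [0.29062074 0.58094075 0.29116501] [ 2.29791889e-01  9.73239316e-01 -9.44287220e-04 -1.69822547e-04] [0.54680475 0.3889133  0.42187978]
drawer_face top 0.9 [192.5 266. ] [ 0.499 -0.043  0.053]
drawer_face scene 0.69 [205.9 241. ] [ 0.509 -0.044  0.053]
drawer_face scene 0.51 [182.7 312.6] [0.609 0.186 0.053]
cover_end top 0.91 [154.7 195.5] [0.612 0.176 0.078]
cover_end scene 0.78 [182.  312.3] [0.618 0.17  0.078]
green_top top 0.47 [190.1 381.9] [ 0.509 -0.404  0.062]
green_top top 0.37 [179.9 337.8] [ 0.54  -0.267  0.062]
green_top scene 0.58 [280.1 149.3] [ 0.515 -0.406  0.062]
green_top scene 0.28 [185.  256.8] [0.49  0.047 0.062]
red_top top 0.46 [184.9 337.6] [ 0.524 -0.266  0.062]
red_top scene 0.62 [253.5 193.1] [ 0.537 -0.266  0.062]
enclosure top 0.93 [157.1 251.4] [0.617 0.004 0.   ]
enclosure scene 0.8 [224.9 273.4] [0.607 0.002 0.   ]
small_spool top 0.68 [191.5 381.1] [ 0.508 -0.422  0.   ]
small_spool top 0.59 [204.9 228.9] [0.459 0.076 0.   ]
small_spool scene 0.58 [251.4 196.5] [ 0.505 -0.233 -0.   ]
small_spool scene 0.52 [186.6 255.4] [0.455 0.077 0.   ]
lens_post top 0.48 [190.9 189.9] [0.504 0.204 0.   ]
lens_post scene 0.65 [170.1 291.3] [0.493 0.219 0.   ]
pin_tray top 0.79 [204.  298.6] [ 0.464 -0.152  0.   ]
pin_tray top 0.69 [206.4 229. ] [0.455 0.075 0.   ]
pin_tray scene 0.79 [227.  206.5] [ 0.46  -0.151  0.   ]
pin_tray scene 0.3 [186.5 255.3] [0.454 0.077 0.   ]
fibre_reel top 0.88 [171.7 105.3] [0.564 0.482 0.   ]
fibre_reel top 0.17 [202.3 296.7] [ 0.47  -0.146  0.   ]
fibre_reel scene 0.96 [140.8 351.9] [0.558 0.485 0.   ]
splitter top 0.5 [125.9 330.8] [ 0.724 -0.258  0.   ]
splitter scene 0.79 [303.4 237.1] [ 0.715 -0.267  0.   ]
```

View pics/top0.png

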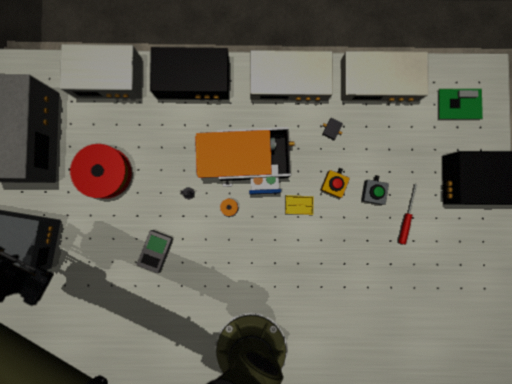

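View pics/scene0.png

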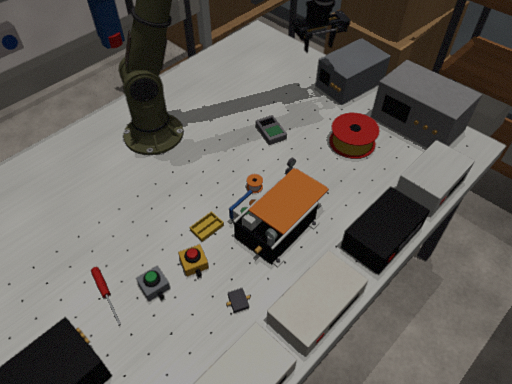

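The top view is clear. The enclosure is at about (0.61, 0.00), nearly square to the world. The orange cover lip is at columns 195, the blue drawer face at (192, 266). The red button is at (184, 337) on yellow, the green one at (191, 377) on grey. First I'll move to beside the cover, with the fingers closed.

{"op": "arm_command", "data": {"moves": [{"fingers":0,"dx":-435,"dy":-152,"dz":60,"az":-26.6},{"fingers":0,"dx":-435,"dy":-152,"dz":60,"az":-26.6},{"fingers":0,"dx":-435,"dy":-152,"dz":60,"az":-26.6},{"fingers":0,"dx":-435,"dy":-152,"dz":60,"az":-26.6},{"fingers":0,"dx":-435,"dy":-152,"dz":60,"az":-26.6},{"fingers":0,"dx":-435,"dy":-152,"dz":60,"az":-26.6},{"fingers":0,"dx":-435,"dy":-152,"dz":60,"az":-26.6},{"fingers":0,"dx":-435,"dy":-152,"dz":60,"az":-26.6},{"fingers":0,"dx":-435,"dy":-152,"dz":60,"az":-26.6},{"fingers":0,"dx":-435,"dy":-152,"dz":60,"az":-26.6}]}}

```text
$.moves[0]: bad value
```

```bash
cat >> h.py <<'E'
def wray(rc,s):
    c=bot.camera_params("wrist");M=np.array(c["mount"])
    u=cv2.undistortPoints(np.array([[[rc[1],rc[0]]]],float),np.array(c["camera_matrix"]),np.array(c["D"]))[0,0]
    R=Rot.from_quat(s["ee_rot"]).as_matrix()
    return np.array(s["position"])+R@M[:3,3], R@M[:3,:3]@np.array([u[0],u[1],1.])
def w_at_z(rc,s,z):
    o,d=wray(rc,s);return o+d*(z-o[2])/d[2]
E
python3 - <<'E'
from h import *
s=bot.observe();print(s["t"],s["position"],s["ee_rot"],s["wrist_force"],s["gripper_width"])
print(np.round(bot.camera_params("wrist")["mount"],3))
cv2.imwrite("pics/w1.png",bot.snapshot("wrist"))
for l,z in dict(cover_end=.078,lens_post=0,enclosure=0).items():
  for r in bot.tip_of("wrist",l)[:2]: print(l,r["conf"],r["location"],w_at_z(r["location"],s,z))
E
```

```text
1.1 [0.29079656 0.58133916 0.29229257] [2.29796951e-01 9.73238593e-01 3.79569095e-05 3.07569395e-05] [ 0.80608637  0.25461821 -0.56424536] 0.08689324064893114
[[-0.001 -0.961 -0.277  0.076]
 [ 1.    -0.001 -0.    -0.001]
 [ 0.    -0.277  0.961 -0.092]
 [ 0.     0.     0.     1.   ]]
```

View pics/w1.png

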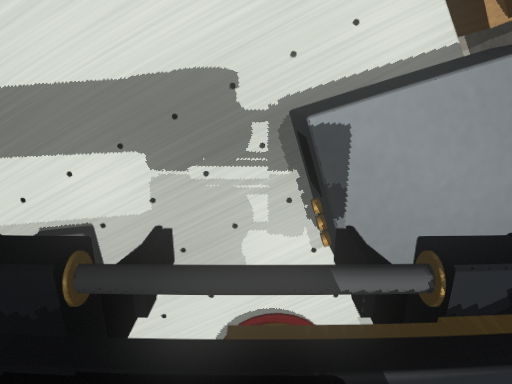

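The move was refused before anything moved; the wrist picture only shows the start area. I'll send it again as a ramp.

{"op": "arm_command", "data": {"moves": [{"fingers":0,"dx":-43,"dy":-15,"dz":6,"az":-2.7},{"fingers":0,"dx":-87,"dy":-30,"dz":12,"az":-5.4},{"fingers":0,"dx":-130,"dy":-46,"dz":18,"az":-8},{"fingers":0,"dx":-174,"dy":-61,"dz":24,"az":-10.7},{"fingers":0,"dx":-217,"dy":-76,"dz":30,"az":-13.3},{"fingers":0,"dx":-261,"dy":-91,"dz":36,"az":-16},{"fingers":0,"dx":-304,"dy":-106,"dz":42,"az":-18.6},{"fingers":0,"dx":-348,"dy":-122,"dz":48,"az":-21.3},{"fingers":0,"dx":-391,"dy":-137,"dz":54,"az":-24},{"fingers":0,"dx":-435,"dy":-152,"dz":60,"az":-26.6}]}}

```text
$.moves[0]: bad value
```

{"op": "arm_command", "data": {"moves": [{"fingers":1,"dx":-43,"dy":-15,"dz":6,"ax":0,"ay":0,"az":-2.7}]}}

```text
t: 1.42
position: [0.3188, 0.5515, 0.2864]
ee_rot: [0.202, 0.979, 0.001, -0.001]
wrist_force: [0.7, -1.5, -0.9]
gripper_width: 0.0829
grasp_force: 0.0
```

{"op": "arm_command", "data": {"moves": [{"fingers":0,"dx":-48,"dy":-19,"dz":7,"ax":0,"ay":0,"az":-3},{"fingers":0,"dx":-96,"dy":-39,"dz":14,"ax":0,"ay":0,"az":-6},{"fingers":0,"dx":-144,"dy":-58,"dz":20,"ax":0,"ay":0,"az":-9},{"fingers":0,"dx":-193,"dy":-78,"dz":28,"ax":0,"ay":0,"az":-12},{"fingers":0,"dx":-241,"dy":-97,"dz":35,"ax":0,"ay":0,"az":-15},{"fingers":0,"dx":-289,"dy":-117,"dz":41,"ax":0,"ay":0,"az":-18},{"fingers":0,"dx":-337,"dy":-136,"dz":48,"ax":0,"ay":0,"az":-21},{"fingers":0,"dx":-385,"dy":-155,"dz":55,"ax":0,"ay":0,"az":-23.9},{"fingers":0,"dx":-385,"dy":-155,"dz":55,"ax":0,"ay":0,"az":-23.9}]}}

```text
t: 2.55
position: [0.615, 0.2447, 0.2304]
ee_rot: [0.004, 1.0, -0.002, 0.0]
wrist_force: [-0.4, -0.3, -0.3]
gripper_width: 0.0017
grasp_force: 0.0
```

```bash
python3 - <<'E'
from h import *
s=bot.observe();print(s["t"],s["position"],s["ee_rot"],s["wrist_force"],s["gripper_width"])
cv2.imwrite("pics/w2.png",bot.snapshot("wrist"))
for l,z in dict(cover_end=.078,lens_post=0,enclosure=0).items():
  for r in bot.tip_of("wrist",l)[:2]: print(l,r["conf"],r["location"],w_at_z(r["location"],s,z))
E
```

```text
2.55 [0.61498446 0.24471978 0.23035094] [ 4.16789774e-03  9.99989331e-01 -1.96080805e-03  3.50350251e-04] [-0.38552102 -0.25167902 -0.31269545] 0.001724398675502539
cover_end 0.72 [194.2, 165.7] [0.61052976 0.17481025 0.078     ]
lens_post 0.96 [56.6, 215.5] [0.50179923 0.20883023 0.        ]
enclosure 0.61 [183.4, 18.9] [ 0.62030683 -0.00353137  0.        ]
```

View pics/w2.png

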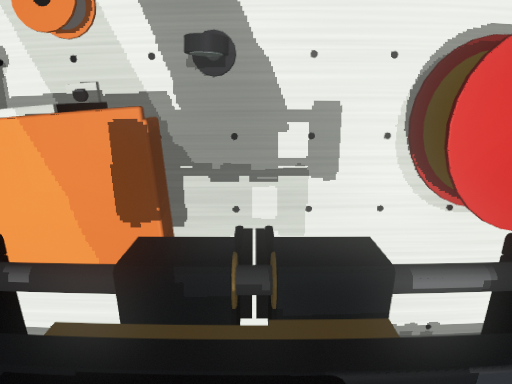

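The lip end is at column 165, row about 194, and the lens post at (56, 215) is well clear in x. Next I descend beside the lip, then push in −y (tool −y).

{"op": "arm_command", "data": {"moves": [{"fingers":0,"dx":0,"dy":0,"dz":45,"ax":0,"ay":0,"az":0},{"fingers":0,"dx":0,"dy":0,"dz":88,"ax":0,"ay":0,"az":0},{"fingers":0,"dx":0,"dy":-25,"dz":88,"ax":0,"ay":0,"az":0},{"fingers":0,"dx":0,"dy":-45,"dz":88,"ax":0,"ay":0,"az":0},{"fingers":0,"dx":0,"dy":-58,"dz":88,"ax":0,"ay":0,"az":0},{"fingers":0,"dx":0,"dy":-70,"dz":88,"ax":0,"ay":0,"az":0},{"fingers":0,"dx":0,"dy":-80,"dz":88,"ax":0,"ay":0,"az":0},{"fingers":0,"dx":0,"dy":-90,"dz":88,"ax":0,"ay":0,"az":0}]}}

```text
t: 3.75
position: [0.6124, 0.1619, 0.1441]
ee_rot: [-0.001, 1.0, 0.001, 0.001]
wrist_force: [0.8, 4.2, 0.4]
gripper_width: 0.0004
grasp_force: 1.3
```

{"op": "arm_command", "data": {"moves": [{"fingers":0,"dx":0,"dy":-8,"dz":0,"ax":0,"ay":0,"az":0},{"fingers":0,"dx":0,"dy":-14,"dz":0,"ax":0,"ay":0,"az":0},{"fingers":0,"dx":0,"dy":-19,"dz":0,"ax":0,"ay":0,"az":0},{"fingers":0,"dx":0,"dy":-23,"dz":0,"ax":0,"ay":0,"az":0}]}}

```text
t: 4.25
position: [0.6119, 0.1379, 0.1431]
ee_rot: [-0.0, 1.0, -0.0, -0.0]
wrist_force: [1.9, 2.3, 0.6]
gripper_width: 0.0002
grasp_force: 1.1
```

{"op": "arm_command", "data": {"moves": [{"fingers":0,"dx":0,"dy":-4,"dz":0,"ax":0,"ay":0,"az":0},{"fingers":0,"dx":0,"dy":-7,"dz":0,"ax":0,"ay":0,"az":0},{"fingers":0,"dx":0,"dy":-10,"dz":0,"ax":0,"ay":0,"az":0}]}}

```text
t: 4.62
position: [0.6118, 0.1281, 0.1431]
ee_rot: [-0.0, 1.0, 0.0, -0.0]
wrist_force: [1.5, 2.3, -0.3]
gripper_width: 0.0004
grasp_force: 1.1
```

{"op": "arm_command", "data": {"moves": [{"fingers":0,"dx":0,"dy":-3,"dz":0,"ax":0,"ay":0,"az":0},{"fingers":0,"dx":0,"dy":-6,"dz":0,"ax":0,"ay":0,"az":0},{"fingers":0,"dx":0,"dy":-9,"dz":0,"ax":0,"ay":0,"az":0}]}}

```text
t: 5.0
position: [0.6117, 0.1244, 0.1433]
ee_rot: [-0.002, 1.0, 0.004, 0.0]
wrist_force: [2.9, 13.5, -3.2]
gripper_width: 0.0005
grasp_force: 6.9
```

{"op": "arm_command", "data": {"moves": [{"fingers":0,"dx":0,"dy":-3,"dz":0,"ax":0,"ay":0,"az":0},{"fingers":0,"dx":0,"dy":-3,"dz":0,"ax":0,"ay":0,"az":0}]}}

```text
t: 5.25
position: [0.6117, 0.1242, 0.1433]
ee_rot: [-0.003, 1.0, 0.005, 0.001]
wrist_force: [2.8, 15.3, -3.9]
gripper_width: 0.0006
grasp_force: 7.5
```

The cover is against its stop. Now I'll retreat, rise, and go in front of the drawer.

{"op": "arm_command", "data": {"moves": [{"fingers":0,"dx":0,"dy":25,"dz":0,"ax":0,"ay":0,"az":0},{"fingers":0,"dx":0,"dy":40,"dz":-40,"ax":0,"ay":0,"az":0},{"fingers":0,"dx":30,"dy":20,"dz":-80,"ax":0,"ay":0,"az":0},{"fingers":0,"dx":62,"dy":-20,"dz":-80,"ax":0,"ay":0,"az":0},{"fingers":0,"dx":96,"dy":-60,"dz":-80,"ax":0,"ay":0,"az":0},{"fingers":0,"dx":130,"dy":-100,"dz":-80,"ax":0,"ay":0,"az":0},{"fingers":0,"dx":150,"dy":-135,"dz":-80,"ax":0,"ay":0,"az":0},{"fingers":0,"dx":160,"dy":-158,"dz":-80,"ax":0,"ay":0,"az":0},{"fingers":0,"dx":160,"dy":-158,"dz":-80,"ax":0,"ay":0,"az":0}]}}

```text
t: 6.38
position: [0.4508, -0.0445, 0.2232]
ee_rot: [0.002, 1.0, -0.0, -0.0]
wrist_force: [0.6, -0.5, 0.9]
gripper_width: 0.0006
grasp_force: 0.0
```

```bash
python3 - <<'E'
from h import *
s=bot.observe();print(s["t"],s["position"],s["ee_rot"],s["wrist_force"],s["gripper_width"])
cv2.imwrite("pics/t3.png",cv2.resize(bot.snapshot("top")[110:240,170:410],None,fx=3,fy=3))
for c in("top","scene","wrist"):
  bot.snapshot(c)
  for l,z in dict(drawer_face=.053,small_spool=0,cover_end=.078).items():
    for r in bot.tip_of(c,l)[:1]: print(c,l,r["conf"],r["location"],w_at_z(r["location"],s,z) if c=="wrist" else at_z(c,r["location"],z))
E
```

```text
6.375 [ 0.45076753 -0.04448334  0.2232236 ] [ 2.11913338e-03  9.99997618e-01 -2.25185170e-04 -4.72179641e-04] [ 0.62615606 -0.47507921  0.91570332] 0.0005690100081697192
top drawer_face 0.52 [189.7, 263.4] [ 0.507422   -0.03511139  0.053     ]
top small_spool 0.72 [208.0, 229.8] [0.44931528 0.0726761  0.        ]
top cover_end 0.75 [154.8, 214.8] [0.61253646 0.11647423 0.078     ]
scene drawer_face 0.65 [202.9, 239.1] [ 0.49575508 -0.03963453  0.053     ]
scene small_spool 0.6 [184.9, 254.3] [0.44685823 0.07984005 0.        ]
scene cover_end 0.9 [190.9, 299.0] [0.61194333 0.11198796 0.078     ]
wrist small_spool 0.75 [181.1, 373.4] [0.45445624 0.07354357 0.        ]
wrist cover_end 0.61 [190.0, 143.1] [ 0.4408158  -0.12876353  0.078     ]
```

View pics/t3.png

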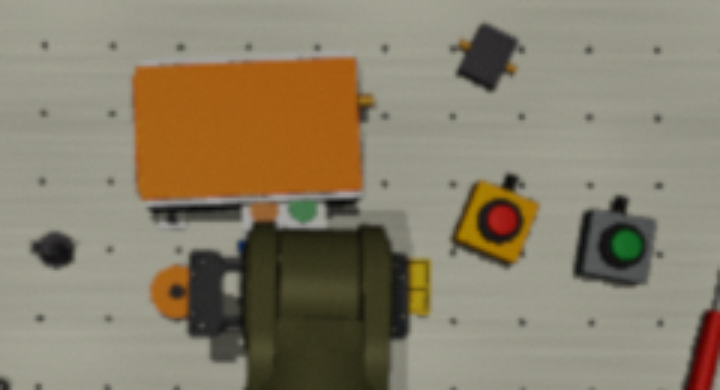

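The cover spans the whole enclosure and the lens post is still standing. Next I descend in front of the drawer and push +x.

{"op": "arm_command", "data": {"moves": [{"fingers":0,"dx":0,"dy":0,"dz":50,"ax":0,"ay":0,"az":0},{"fingers":0,"dx":0,"dy":0,"dz":85,"ax":0,"ay":0,"az":0},{"fingers":0,"dx":0,"dy":0,"dz":101,"ax":0,"ay":0,"az":0},{"fingers":0,"dx":-18,"dy":0,"dz":101,"ax":0,"ay":0,"az":0},{"fingers":0,"dx":-30,"dy":0,"dz":101,"ax":0,"ay":0,"az":0},{"fingers":0,"dx":-38,"dy":0,"dz":101,"ax":0,"ay":0,"az":0},{"fingers":0,"dx":-46,"dy":0,"dz":101,"ax":0,"ay":0,"az":0},{"fingers":0,"dx":-52,"dy":0,"dz":101,"ax":0,"ay":0,"az":0}]}}

```text
t: 8.02
position: [0.5041, -0.0416, 0.1223]
ee_rot: [-0.0, 1.0, 0.0, -0.0]
wrist_force: [-2.4, 1.7, 1.1]
gripper_width: 0.0004
grasp_force: 1.2
```

{"op": "arm_command", "data": {"moves": [{"fingers":0,"dx":-4,"dy":0,"dz":0,"ax":0,"ay":0,"az":0},{"fingers":0,"dx":-7,"dy":0,"dz":0,"ax":0,"ay":0,"az":0},{"fingers":0,"dx":-10,"dy":0,"dz":0,"ax":0,"ay":0,"az":0},{"fingers":0,"dx":-13,"dy":0,"dz":0,"ax":0,"ay":0,"az":0}]}}

```text
t: 8.52
position: [0.517, -0.0418, 0.1221]
ee_rot: [-0.0, 1.0, 0.0, -0.0]
wrist_force: [-2.0, 1.1, -0.6]
gripper_width: 0.0004
grasp_force: 1.1
```

{"op": "arm_command", "data": {"moves": [{"fingers":0,"dx":-3,"dy":0,"dz":0,"ax":0,"ay":0,"az":0},{"fingers":0,"dx":-6,"dy":0,"dz":0,"ax":0,"ay":0,"az":0},{"fingers":0,"dx":-9,"dy":0,"dz":0,"ax":0,"ay":0,"az":0}]}}

```text
t: 8.9
position: [0.525, -0.0419, 0.1221]
ee_rot: [-0.0, 1.0, 0.0, -0.002]
wrist_force: [-10.0, 2.5, 7.1]
gripper_width: 0.0005
grasp_force: 5.0
```

{"op": "arm_command", "data": {"moves": [{"fingers":0,"dx":-4,"dy":0,"dz":0,"ax":0,"ay":0,"az":0},{"fingers":0,"dx":-4,"dy":0,"dz":0,"ax":0,"ay":0,"az":0}]}}

```text
t: 9.15
position: [0.5256, -0.0421, 0.1216]
ee_rot: [-0.0, 1.0, 0.0, -0.006]
wrist_force: [-16.4, 1.4, 10.7]
gripper_width: 0.0006
grasp_force: 7.9
```

The drawer is at its stop. I back off, rise, and move over the green button.

{"op": "arm_command", "data": {"moves": [{"fingers":0,"dx":30,"dy":0,"dz":0,"ax":0,"ay":0,"az":0},{"fingers":0,"dx":45,"dy":0,"dz":-45,"ax":0,"ay":0,"az":0},{"fingers":0,"dx":45,"dy":-30,"dz":-80,"ax":0,"ay":0,"az":0},{"fingers":0,"dx":40,"dy":-85,"dz":-80,"ax":0,"ay":0,"az":0},{"fingers":0,"dx":35,"dy":-140,"dz":-80,"ax":0,"ay":0,"az":0},{"fingers":0,"dx":30,"dy":-195,"dz":-80,"ax":0,"ay":0,"az":0},{"fingers":0,"dx":25,"dy":-250,"dz":-80,"ax":0,"ay":0,"az":0},{"fingers":0,"dx":18,"dy":-305,"dz":-80,"ax":0,"ay":0,"az":0},{"fingers":0,"dx":18,"dy":-345,"dz":-80,"ax":0,"ay":0,"az":0},{"fingers":0,"dx":18,"dy":-363,"dz":-80,"ax":0,"ay":0,"az":0}]}}

```text
t: 10.4
position: [0.5116, -0.4086, 0.2026]
ee_rot: [0.002, 1.0, -0.002, 0.0]
wrist_force: [0.1, 0.1, 0.6]
gripper_width: 0.0005
grasp_force: 0.0
```

```bash
python3 - <<'E'
from h import *
s=bot.observe();print(s["t"],s["position"],s["ee_rot"],s["wrist_force"])
a=bot.snapshot("top");b=bot.snapshot("wrist")
a=cv2.resize(a[110:240,170:410],None,fx=2.5,fy=2.5)
b=cv2.resize(b,None,fx=.55,fy=.55)
m=np.zeros((a.shape[0]+b.shape[0],600,3),np.uint8);m[:a.shape[0],:a.shape[1]]=a;m[a.shape[0]:,:b.shape[1]]=b;m=m[:600]
cv2.imwrite("pics/t4.png",m)
bot.snapshot("scene")
for c in("top","scene","wrist"):
  for l,z in dict(green_top=.062,red_top=.062,drawer_face=.053,cover_end=.078).items():
    for r in bot.tip_of(c,l)[:2]: print(c,l,round(r["conf"],2),np.round(r["location"]),np.round(w_at_z(r["location"],s,z) if c=="wrist" else at_z(c,r["location"],z),4))
E
```

```text
10.4 [ 0.51156047 -0.40855645  0.20260087] [ 1.50690540e-03  9.99997567e-01 -1.59386728e-03  2.36071940e-04] [0.0918814  0.14239775 0.57956973]
top red_top 0.39 [181. 337.] [ 0.5375 -0.2638  0.062 ]
top red_top 0.21 [194. 188.] [0.4926 0.1989 0.062 ]
top drawer_face 0.72 [180. 264.] [ 0.5386 -0.0368  0.053 ]
top cover_end 0.95 [156. 217.] [0.6098 0.1087 0.078 ]
scene green_top 0.5 [280. 146.] [ 0.5074 -0.4128  0.062 ]
scene red_top 0.59 [254. 196.] [ 0.5443 -0.26    0.062 ]
scene drawer_face 0.7 [141. 352.] [0.5861 0.4316 0.053 ]
scene drawer_face 0.43 [210. 250.] [ 0.5402 -0.0354  0.053 ]
scene cover_end 0.74 [190. 303.] [0.6202 0.1222 0.078 ]
wrist green_top 0.4 [228. 441.] [ 0.5323 -0.2651  0.062 ]
wrist red_top 0.91 [225. 440.] [ 0.5297 -0.2662  0.062 ]
```

View pics/t4.png

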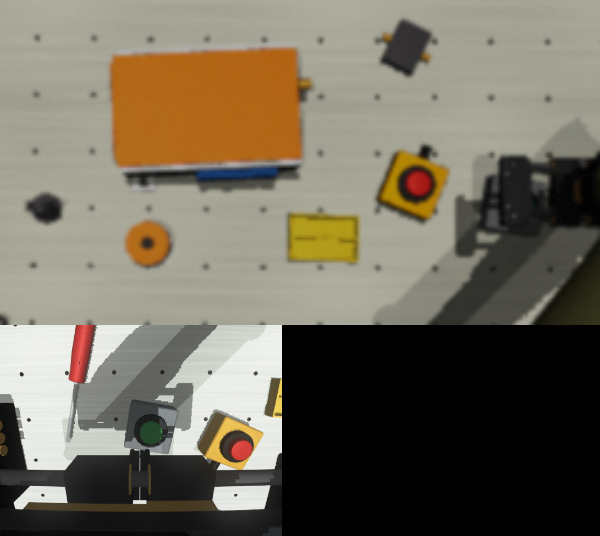

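Drawer and cover are both flush, and the spool and tray haven't moved. In the wrist view the green button is at about (196, 274). I'll pin it down by colour.

```bash
python3 - <<'E'
from h import *
s=bot.observe();print(s["t"],s["position"])
def blob(im,k):
    h=cv2.cvtColor(im,cv2.COLOR_BGR2HSV);m=((h[...,0]>45)&(h[...,0]<90)&(h[...,1]>110)&(h[...,2]>40)).astype(np.uint8)
    n,_,st,c=cv2.connectedComponentsWithStats(m)
    for i in range(1,n):
        if st[i,4]>40: print(k,st[i],c[i],(lambda rc:np.round(w_at_z(rc,s,.062) if k=="wrist" else at_z(k,rc,.062),4))(c[i][::-1]))
blob(bot.snapshot("wrist"),"wrist");blob(cv2.imread("pics/top0.png"),"top");blob(cv2.imread("pics/scene0.png"),"scene")
E
```

```text
11.15 [ 0.5122502  -0.40474304  0.20231806]
wrist [ 247  174   41   42 1348] [267.16988131 194.3805638 ] [ 0.5049 -0.3957  0.062 ]
top [ 439   89   43   30 1023] [459.15053763 105.32746823] [ 0.7784 -0.648   0.062 ]
top [373 186  11  11  91] [378.38461538 191.16483516] [ 0.5058 -0.3927  0.062 ]
top [147 236  19  17 198] [156.35353535 244.06060606] [0.3359 0.294  0.062 ]
scene [266 126  16  10 102] [273.66666667 130.48039216] [0.3553 0.2747 0.062 ]
scene [145 271  12  12 108] [150.51851852 276.34259259] [ 0.5083 -0.3963  0.062 ]
```

The three views agree on (0.505, −0.395). I'll shift 7 mm in x and 9 mm in y, then come down.

{"op": "arm_command", "data": {"moves": [{"fingers":0,"dx":7,"dy":9,"dz":20,"ax":0,"ay":0,"az":0},{"fingers":0,"dx":7,"dy":9,"dz":45,"ax":0,"ay":0,"az":0},{"fingers":0,"dx":7,"dy":9,"dz":60,"ax":0,"ay":0,"az":0},{"fingers":0,"dx":7,"dy":9,"dz":68,"ax":0,"ay":0,"az":0},{"fingers":0,"dx":7,"dy":9,"dz":72,"ax":0,"ay":0,"az":0},{"fingers":0,"dx":7,"dy":9,"dz":75,"ax":0,"ay":0,"az":0}]}}

```text
t: 11.95
position: [0.5053, -0.3962, 0.128]
ee_rot: [-0.0, 1.0, -0.0, 0.0]
wrist_force: [-1.8, 0.6, 3.8]
gripper_width: 0.0006
grasp_force: 1.9
```

{"op": "arm_command", "data": {"moves": [{"fingers":0,"dx":0,"dy":0,"dz":3,"ax":0,"ay":0,"az":0},{"fingers":0,"dx":0,"dy":0,"dz":6,"ax":0,"ay":0,"az":0},{"fingers":0,"dx":0,"dy":0,"dz":7,"ax":0,"ay":0,"az":0},{"fingers":0,"dx":0,"dy":0,"dz":7,"ax":0,"ay":0,"az":0}]}}

```text
t: 12.45
position: [0.5053, -0.3964, 0.1257]
ee_rot: [-0.0, 1.0, 0.001, 0.001]
wrist_force: [-11.0, 7.0, 28.7]
gripper_width: 0.0005
grasp_force: 14.4
```

It bottomed out: the tips are at 56 mm and the force is well above 5 N. I release straight up.

{"op": "arm_command", "data": {"moves": [{"fingers":0,"dx":0,"dy":0,"dz":-15,"ax":0,"ay":0,"az":0},{"fingers":0,"dx":0,"dy":0,"dz":-50,"ax":0,"ay":0,"az":0},{"fingers":0,"dx":0,"dy":0,"dz":-100,"ax":0,"ay":0,"az":0},{"fingers":0,"dx":40,"dy":0,"dz":-140,"ax":0,"ay":0,"az":0},{"fingers":0,"dx":60,"dy":-40,"dz":-150,"ax":0,"ay":0,"az":0},{"fingers":0,"dx":60,"dy":-40,"dz":-150,"ax":0,"ay":0,"az":0},{"fingers":0,"dx":60,"dy":-40,"dz":-150,"ax":0,"ay":0,"az":0}]}}

```text
t: 13.32
position: [0.4457, -0.4356, 0.27]
ee_rot: [-0.0, 1.0, 0.0, 0.0]
wrist_force: [1.2, 0.5, 0.5]
gripper_width: 0.0003
grasp_force: 0.0
```

```bash
python3 - <<'E'
from h import *
s=bot.observe();print(s["t"],s["position"],s["wrist_force"])
a=cv2.resize(bot.snapshot("scene")[130:320,70:390],None,fx=2.5,fy=2.5)
cv2.imwrite("pics/s5.png",a)
E
```

```text
13.325 [ 0.44565507 -0.43561319  0.26996521] [1.15928426 0.48615953 0.48616504]
```

View pics/s5.png

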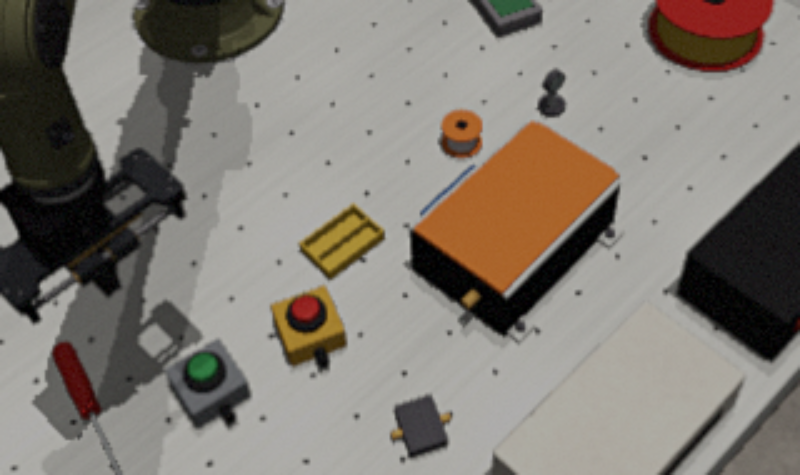

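The cover and drawer are shut, the green button at (205, 370) is up again, the loose things are where they were, and the arm is clear of everything. I'm handing in.

```bash
python3 -c "
from station import bot
print(bot.close_job())"
```

```text
the job is handed in; nothing more can be done
None
```

The cover and drawer were pushed to their stops, then the green button was pressed fully down and released; the red button and loose items were left alone, and the job was handed in at about 13.4 s (no verdict came back).

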